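Refit a gas hob: battery cartridge in, knob onto its D-spindle, hold pressed

ROBOT

A 7-joint arm with a two-finger parallel gripper is mounted at the origin on a cart in front of the work surface, level with it; the furniture and walls round the work are solid. World frame = base frame: x ahead of the robot, y to its left, z up, the work surface at z = 0. Lengths are in m, angles in rad, forces in N, time in s.
With the tool pointing down it reaches from about 0.4 to 0.9 m from the base axis. Payload 5.5 kg.
Tool frame: the origin (TCP) lies on the centre line of the jaws, within the pads' length; the fingertips stand 22 mm ahead of it and the grasp point (between the pads) lies 3 mm ahead of it; z points along the fingers, y is the line along which they close (so a half turn about z gives the same grasp; the last joint's range is limited). The gripper opens to 85 mm and grips with 20 to 120 N. Pads are 22 mm wide; open, the fingers measure 114 mm over their backs; the gripper's body (76 mm by 85 mm) begins 54 mm behind the grasp point. The pads swing forward as they close: fully open they stand 13 mm farther back than shut.
Start: joints at [-0.924, 0.501, -0.427, 1.55, 0.221, 1.138, -0.21], TCP at [0.243, 0.603, 0.253] pointing down, gripper open.
Joint ranges: [-2.88, 2.88], [-0.31, 2.03], [-1.54, 1.56], [0.2, 2.42], [-1.41, 4.55], [0.19, 2.02], [-2.57, 2.57]. Speed limits (rad/s): [2.57, 2.57, 3.14, 3.14, 3.14, 3.14, 3.14].

INTERFACE

Orientations are given as [roll, pitch, yaw] about the fixed x, y, z axes, in that order (R = Rz(yaw) Ry(pitch) Rx(roll)).
In Python, from rig import r gives the robot as it stands.
- The arm moves only by the tool arm_command, never from a script. Its argument "moves" is a list of rows, each a list of 7 numbers: the shift along the tool's x, y, z in mm, then the turn, a rotation vector about the tool's x, y, z in rad, then the opening, from -1 (shut) to 1 (fully open), so that 0 is half open. In form: [[dx, dy, dz, wx, wy, wz, grip], ...]. A call has 1 to 20 rows; each row shifts and turns the commanded pose from where the row before left it, along the tool's axes as they then stand; what a row does not reach is not made up. A row lasts 1/10 s, in which the tool goes at most 50 mm and 8.59 degrees, less where a joint would pass 70% of its speed; a pose out of reach is approached as far as the arm can. A call with a gripper value outside its range is refused whole. The fingers move at their own pace and stop on an object; "squeeze" is the grip in N (left out, the last holds). Time passes only in rows, so rows that do not move let the fingers close. It gives the time, the measured TCP pose, the force, the opening and the grip force at its end, in the units of the state.
- r.read_state(): the state, without advancing time (a new reading comes with each control period).
- r.capture(name): name is "scene" or "top" or "wrist"; returns a dict with "color" (420x560x3 uint8, red, green, blue), "z_map" (420x560 float32, m along the optical axis (not along the pixel's ray), 0 where there is no reading), "fov_y" (degrees; the focal length in pixels is half the picture's height over the tangent of half this angle, whatever the lens; pixels are square), "cx", "cy" (the principal point, pixels), "position" and "orientation" of the camera in the world; the wrist camera has in their place "mount" (4x4, takes a point from camera to tool coordinates, whose origin is the TCP and whose axes are the flange's). Camera axes: x right, y down, z forward; pixel columns grow to the right and rows downward; lengths in m; the calibration is good to about 2 mm. The wrist camera is an equidistant fisheye: a pixel r from the principal point sees the ray r / f radians off the axis. A picture is of the moment at which its call begins: read the wrist's pose just before it.
- r.job_done(): hands the job in; it is judged then, once.
The state is a dict: "time": time; "q": joint angles; "qd": joint speeds; "effort": joint torques, N m; "eef_pos": TCP position; "orientation": TCP orientation; "wrist_force": force on the tool from outside, world axes, zero at the start; "moment": the same for the moment, N m; "gripper_width": opening from 0.0 (shut) to 1.0 (fully open); "finger_force": force on a finger pad.
Only numpy, scipy, OpenCV 4.12 (cv2) and the standard library are available. Lean on these libraries where they do the work, as an engineer would, in place of code of your own. Each camera call takes 0.05 s, during which the arm holds its last target. There are 200 camera calls.

TASK

The little gas hob has been cleaned and needs putting back together for a spark test. First push the ignition battery cartridge down into its bay in the control panel until it is fully home; then turn the control knob to match the flat on the bare valve spindle, push it fully onto the spindle, and press it right in against the valve's spring. Finish still holding the knob pressed in, and leave the mug, the matchbox and the spice jar where they stand.

Things in the scene. Friction and masses are not known exactly. Their poses are not given: they have to be found in the camera images.
- hob: Portable steel gas hob, fixed, 250 mm along x, 260 mm along y; origin under its middle. Its flat top is 70 mm above the worktop. The front (-x) strip, 80 mm deep, is the control panel: bare spindle at its +y end, battery bay at its -y end, 130 mm apart. Behind it are the burner and an iron pan support up to 40 mm above the panel, starting 40 mm (+x) from the centres of spindle and bay.
- cartridge_center (a point): Battery cartridge: loose white block with a black top, upright, 36 mm along x, 26 along y, 50 tall, 80 g; the point is its centre. Its +x +y corner is cut square away over the full height (10 mm along x, 9 along y). The foot tapers (3 mm a side over the lowest 4 mm). It goes in as it stands, foot down, and its top 20 mm stay out of the bay: grip it there, across y.
- bay_mouth (a point): Battery bay: upright hole 30 mm deep in the panel; the point is the centre of its mouth, level with the panel. 38.4 mm along x, 28.4 along y (1.2 mm play all round); a dark block fills its +x +y corner, so the cartridge enters only with its x along this x (towards the burner). Fully home, the cartridge rests on the floor, its centre 5 mm below this point.
- knob_center (a point): Black knob, loose, upright, 60 g, 34 mm tall: skirt 48 mm across, 10 high, and on it a grip bar 24 high, 46 long along x, 20 wide along y, with a pointed nose and white line at its +x end (29 mm out). The point is on its axis, half-way up. The D-shaped socket below is 20 mm deep with 0.55 mm play all round; its flat is on the +x (pointer) side. Grip the bar across y, above the skirt.
- knob_pointer (a point): Tip of the knob's pointed nose, at the +x end of its grip bar, 29 mm from the knob's axis, at the height of knob_center. Rightly fitted, it lies on the +x (burner) side of the spindle.
- spindle_tip (a point): Centre of the end face of the upright steel spindle: 12 mm shaft, flat 1.5 mm from the axis on the +x side (towards the burner), 28 mm out of the panel when free, top 3 mm tapered, does not turn. The knob fits with its x (pointer) along this x. Fully on, the socket's roof rests on the tip, the knob's centre is 3 mm below this point, its skirt 8 mm above the panel.
- spindle (a joint): How far the spindle is pushed down into the valve, in m: 0 free, 0.006 right in (the knob's skirt is then 2 mm above the panel). Pressing the fitted knob moves it. It is sprung up: 4 N start to move it, 10 N hold it right in, and it comes back up when let go.
- mug: Small cream coffee cup, 64 x 88 mm with its handle, 54 mm tall, standing left of the work; origin under its middle. Leave it where it stands.
- matchbox: Matchbox, 35 x 53 x 14 mm, lying on the worktop left of the hob's back; origin at the centre of its underside. Leave it where it lies.
- spice_jar: Glass spice jar with a screw cap, 45 mm across, 106 mm tall, at the left of the worktop, behind the mug; origin at the centre of its underside. Leave it where it stands.
Things that resemble listed ones, but are neither listed nor needed, are in the scene too. Leave any blue look-alike of the part that bears knob_center alone.

How it is judged:
By the outcome, as a careful person would: the job done as asked, in the order asked, and still so for the second after the job is handed in, while the arm keeps its last pose, push and grip.
It also fails if it takes over 62 s, if anything falls off the work surface, if the arm or the gripper's body presses on something with over 40 N, if the wrist force passes 120 N, or if a joint passes its speed limit or range.

## Working session

There is one attempt and no reset: what is moved stays moved. The work goes in short steps, Python scripts to look and compute and a tool call to move; the robot and the scene stay as the last step left them, time stands still between calls to the robot, and variables do not carry over. Pictures are saved under pics/ and viewed, at most 10 in all, crops included, and the job is handed in when it is done.

Besides the shell and the picture viewer there is one more tool, called after "Emit:" as name([rows], argument=value, ...), one row to a line, values as JSON. arm_command: Moves the arm, as the interface text tells. Its arguments: {"type":"object","properties":{"moves":{"type":"array"},"squeeze":{"type":"number"}},"required":["moves"]}

```bash
mkdir -p pics; ls
cat > h.py <<'E'
import numpy as np, cv2
from scipy.spatial.transform import Rotation as R
from rig import r
def focal(c): return c["color"].shape[0]/2/np.tan(np.radians(c["fov_y"])/2)
def rot(o):
    o=np.array(o)
    return o if o.shape==(3,3) else (R.from_euler("xyz",o).as_matrix() if o.size==3 else R.from_quat(o).as_matrix())
def cloud(c):
    "world xyz per pixel from z_map (fixed cams)"
    f=focal(c); v,u=np.indices(c["z_map"].shape); z=c["z_map"]
    p=np.stack([(u-c["cx"])/f*z,(v-c["cy"])/f*z,z],-1)
    return p@rot(c["orientation"]).T+np.array(c["position"])
def onplane(c,uv,h):
    f=focal(c); uv=np.atleast_2d(uv).astype(float)
    d=np.c_[(uv[:,0]-c["cx"])/f,(uv[:,1]-c["cy"])/f,np.ones(len(uv))]@rot(c["orientation"]).T
    p=np.array(c["position"]); return p+d*((h-p[2])/d[:,2])[:,None]
def save(n,im): cv2.imwrite(f"pics/{n}.png",im[...,::-1])
E
python3 - <<'E'
from h import *
import pickle
print(r.read_state())
for n in("scene","top"):
    c=r.capture(n); pickle.dump(c,open(n+".pkl","wb")); print(n,{k:c[k] for k in c if k not in("color","z_map")},(c["z_map"]>0).mean()); save(n,c["color"])
E
```

```text
pics
{'time': 0.0, 'q': array([-0.92382372,  0.50182894, -0.42678901,  1.55144943,  0.22077654,
        1.13829706, -0.21027578]), 'qd': array([-0.00015953, -0.00066025, -0.00018787, -0.00033633, -0.00137731,
        0.00114931, -0.000833  ]), 'effort': array([ 2.95360860e-05, -5.69522703e+01, -5.81655979e+00, -2.80948126e+01,
        1.05139180e-02,  1.16769751e-02,  2.49588442e-05]), 'eef_pos': array([0.243168  , 0.60210057, 0.2522712 ]), 'orientation': array([-3.13966247e+00, -8.17174378e-05,  2.75788716e+00]), 'wrist_force': array([-0.16798607,  0.20273574, -0.45715656]), 'moment': array([ 0.03680611, -0.02978865,  0.03244687]), 'finger_force': 0.0, 'gripper_width': 0.9942585172063935}
scene {'fov_y': 49.01005341468951, 'cx': 279.4386339507301, 'cy': 206.21601094699983, 'position': array([0.06718639, 1.06693664, 1.01312994]), 'orientation': array([-2.32691776, -0.02080279, -2.55802214])} 0.9962329931972789
top {'fov_y': 52.4595193516611, 'cx': 279.2121901500228, 'cy': 210.39183981093402, 'position': array([0.4124946 , 0.23512948, 1.08371385]), 'orientation': array([-2.98248824, -0.00767392, -1.554981  ])} 0.9958205782312926
```

View pics/scene.png

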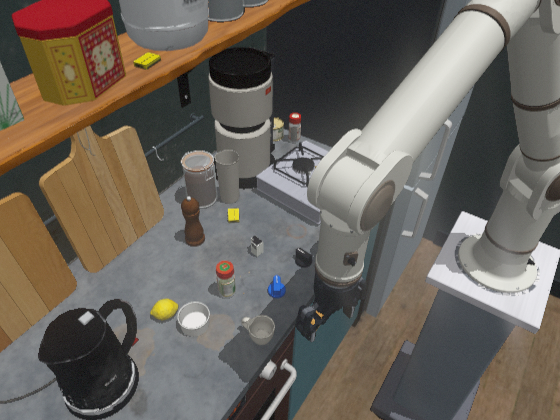

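View pics/top.png

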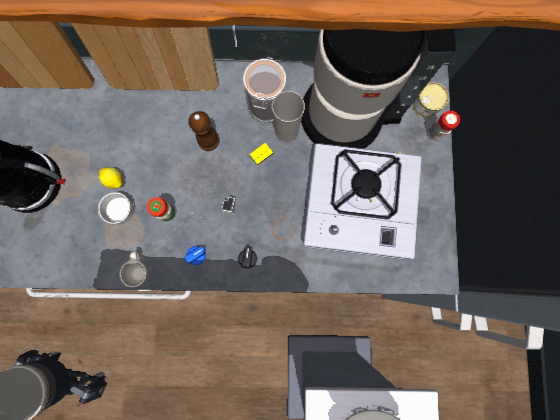

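The scene view shows the hob at top centre-right, with a blue knob at (277,288), a black knob at (304,256) and the cartridge at (257,246). In the top view the panel runs along the hob's lower edge, with the spindle at (334,230) and the bay at (388,237). There the black knob is at (248,257), the blue knob at (196,254) and the cartridge at (229,204).

Two things could be the knob: black at (248,257) and blue at (196,254). The black one fits the description, since blue is the look-alike. I'll confirm in an enlarged crop.

Run:
```python
from h import *
import pickle
c=pickle.load(open("top.pkl","rb")); im=c["color"]
a=cv2.resize(im[185:275,170:270],None,fx=5,fy=5,interpolation=cv2.INTER_CUBIC)
b=cv2.resize(im[205:265,300:425],None,fx=4,fy=4,interpolation=cv2.INTER_CUBIC)
# stack within 800x600
a=a[:, :]; o=np.zeros((600,800,3),np.uint8)
a=cv2.resize(a,(333,300)); o[:300,:333]=a; b=cv2.resize(b,(800,384))[:300]; o[300:]=b
s=pickle.load(open("scene.pkl","rb"))["color"]
o[:300,340:800]=cv2.resize(s[220:310,230:368],(460,300),interpolation=cv2.INTER_CUBIC)
save("crop1",o)
P=cloud(c)
for n,(u,v) in dict(spindle=(334,230),bay=(388,237),knob=(248,257),cart=(229,204),panel=(360,240),table=(270,230),mug=(133,272),jar=(158,208)).items():
    print(n,P[v,u].round(4))
```

```text
spindle [0.5267 0.1019 0.0981]
bay [ 0.518  -0.038   0.0434]
knob [0.4643 0.3046 0.0304]
cart [0.5924 0.3536 0.0495]
panel [0.5067 0.0368 0.0739]
table [0.5351 0.2523 0.0022]
mug [0.4235 0.5913 0.0085]
jar [0.5698 0.5106 0.109 ]
```

View pics/crop1.png

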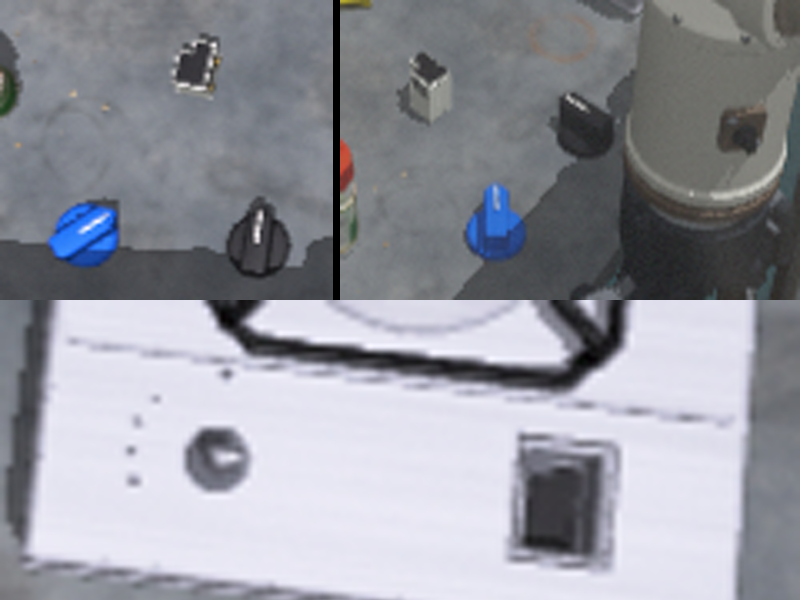

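The crop confirms the black knob (upper left, nose and white line pointing up, which is +x). The blue one beside it stays put. The cartridge has a black top and its notch is visible at upper right. The hob is yawed slightly. I'll get coarse poses now, then refine with the wrist camera.

Run:
```python
from h import *
import pickle
c=pickle.load(open("top.pkl","rb")); im=c["color"]; P=cloud(c)
hsv=cv2.cvtColor(im,cv2.COLOR_RGB2HSV)
def reg(u0,u1,v0,v1):
    m=np.zeros(im.shape[:2],bool); m[v0:v1,u0:u1]=1; return m
# hob panel
m=reg(295,430,205,265)&(abs(P[...,2]-0.072)<.006)
q=P[m][:,:2]; print("panel rect",cv2.minAreaRect((q*1000).astype(np.float32)),np.median(P[m][:,2]))
m=reg(215,245,190,220)&(P[...,2]>.04); print("cart",cv2.minAreaRect((P[m][:,:2]*1000).astype(np.float32)),np.median(P[m][:,2]),m.sum())
m=reg(230,268,240,275)&(P[...,2]>.024); print("bar",cv2.minAreaRect((P[m][:,:2]*1000).astype(np.float32)),np.median(P[m][:,2]),m.sum())
m=reg(230,268,240,275)&(P[...,2]>.007)&(P[...,2]<.02); print("skirt",cv2.minAreaRect((P[m][:,:2]*1000).astype(np.float32)),m.sum())
m=reg(322,346,218,242)&(P[...,2]>.085); print("spindle",P[m].mean(0).round(4),m.sum())
m=reg(375,402,222,252)&(P[...,2]<.06)&(P[...,2]>.02); print("bay",cv2.minAreaRect((P[m][:,:2]*1000).astype(np.float32)),m.sum())
w=r.capture("wrist"); print({k:w[k] for k in w if k not in("color","z_map")});
```

```text
panel rect ((543.0419311523438, 32.279998779296875), (264.89129638671875, 129.6298370361328), 84.04798126220703) 0.07064738871622434
cart ((504.709228515625, 308.1521911621094), (231.88784790039062, 39.64205551147461), 28.67378807067871) 0.050157586016322364 151
bar ((437.7669372558594, 286.015625), (105.06838989257812, 43.278282165527344), 41.201866149902344) 0.0342911914777565 168
skirt ((460.2904052734375, 308.3283386230469), (39.860931396484375, 45.14443588256836), 1.2317144870758057) 120
spindle [0.5228 0.1067 0.1452] 20
bay ((518.8863525390625, -33.63309097290039), (23.757965087890625, 35.67928695678711), 84.91339111328125) 151
{'fov_y': 65.70646984690485, 'cx': 277.9427006268078, 'cy': 208.28214092009867, 'mount': array([[ 1.29167717e-03, -9.61734098e-01, -2.73981490e-01,
         6.89163837e-02],
       [ 9.99999071e-01,  1.12315056e-03,  7.71963766e-04,
         4.64431197e-04],
       [-4.34701412e-04, -2.73982233e-01,  9.61734655e-01,
        -1.20422210e-01],
       [ 0.00000000e+00,  0.00000000e+00,  0.00000000e+00,
         1.00000000e+00]])}
```

Emit:
arm_command([
  [0,0,0,0,0,-0.14,0.2],
  [0,0,0,0,0,-0.14,0.2],
  [-24,-14,4,0,0,0,0.2],
  [-24,-14,4,0,0,0,0.2],
  [-24,-14,4,0,0,0,0.2],
  [-24,-14,4,0,0,0,0.2],
  [-24,-14,4,0,0,0,0.2],
  [-24,-14,4,0,0,0,0.2],
  [-24,-14,4,0,0,0,0.2],
  [-24,-14,4,0,0,0,0.2],
  [-24,-14,4,0,0,0,0.2],
  [-24,-14,4,0,0,0,0.2],
  [-24,-14,4,0,0,0,0.2],
  [-24,-14,4,0,0,0,0.2],
  [-24,-14,4,0,0,0,0.2],
  [-12,-14,4,0,0,0,0.2],
  [0,0,0,0,0,0,0.2],
  [0,0,0,0,0,0,0.2],
], squeeze=60)

```text
time: 1.95
eef_pos: [0.5443, 0.3746, 0.1971]
orientation: [3.141, -0.001, 3.038]
wrist_force: [-0.2, 0.8, 0.3]
gripper_width: 0.602
finger_force: 0.0
```

```bash
cat >> h.py <<'E'
def wcap():
    s=r.read_state(); w=r.capture("wrist"); w["T"]=(np.array(s["eef_pos"]),rot(s["orientation"])); return w
def wray(w,uv):
    f=focal(w); uv=np.atleast_2d(uv).astype(float)-[w["cx"],w["cy"]]; n=np.linalg.norm(uv,axis=1)+1e-9; th=n/f
    d=np.c_[uv/n[:,None]*np.sin(th)[:,None],np.cos(th)]
    M=w["mount"]; p,Rt=w["T"]
    return p+Rt@M[:3,3], d@M[:3,:3].T@Rt.T
def wplane(w,uv,h):
    p,d=wray(w,uv); return (p+d*((h-p[2])/d[:,2])[:,None])[:,:2]
def rectify(w,c,half,h,s):
    "top-down metric patch on plane z=h round c; s px/m; row up=+x, col right=-y"
    n=int(2*half*s); i,j=np.indices((n,n)); X=c[0]+half-i/s; Y=c[1]+half-j/s
    M=w["mount"]; p,Rt=w["T"]; o=p+Rt@M[:3,3]; d=(np.stack([X,Y,np.full(X.shape,h)],-1)-o)@Rt@M[:3,:3]
    th=np.arctan2(np.hypot(d[...,0],d[...,1]),d[...,2]); n2=np.hypot(d[...,0],d[...,1])+1e-12; f=focal(w)
    return cv2.remap(w["color"],(w["cx"]+f*th*d[...,0]/n2).astype(np.float32),(w["cy"]+f*th*d[...,1]/n2).astype(np.float32),cv2.INTER_LINEAR)
def go(x,y,z,yaw):
    "delta in tool axes after turning: turn wz first, then mm"
    s=r.read_state(); e=rot(s["orientation"]); cur=np.arctan2(e[1,0],e[0,0]); dy=(yaw-cur+np.pi)%(2*np.pi)-np.pi
    Rn=R.from_euler("z",dy).as_matrix()@e; tilt=R.from_matrix(e).as_euler("xyz")
    print("wz",round(-dy,4),"mm",(Rn.T@(np.array([x,y,z])-s["eef_pos"])*1000).round(1),"pose",np.round(s["eef_pos"],4),tilt.round(4),"t",round(s["time"],2))
E
python3 - <<'E'
from h import *
import pickle
w=wcap(); pickle.dump(w,open("w1.pkl","wb")); save("w1",w["color"]); print(w["T"])
E
```

```text
(array([0.54426017, 0.37461692, 0.19705057]), array([[-9.94617332e-01,  1.03607230e-01, -1.38028692e-03],
       [ 1.03606804e-01,  9.94618262e-01,  3.77241320e-04],
       [ 1.41194351e-03,  2.32203639e-04, -9.99998976e-01]]))
```

View pics/w1.png

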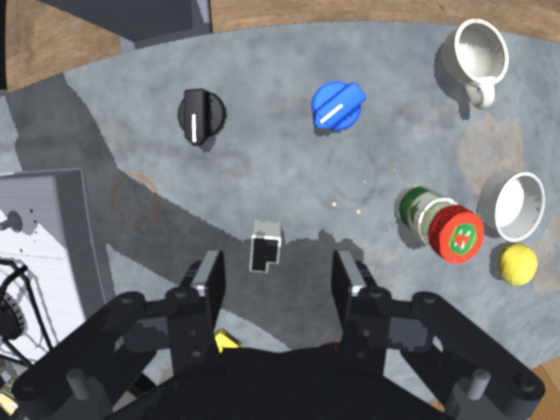

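The wrist view shows the cartridge with its black top at (265,252) and its notch at lower right (+x +y). The black knob is at (200,115), its white line pointing down (+x), and the blue knob is at (338,105).

Run:
```python
from h import *
import pickle
w=pickle.load(open("w1.pkl","rb")); im=w["color"]; g=im.max(2)
def blob(m,pt):
    n,l,s,c=cv2.connectedComponentsWithStats(m.astype(np.uint8)); 
    ids=l[pt[1]-3:pt[1]+4,pt[0]-3:pt[0]+4]; k=np.bincount(ids[ids>0]).argmax(); return l==k
m=np.zeros_like(g,bool); m[225:280,245:290]=g[225:280,245:290]<45
b=blob(m,(262,255)); v,u=np.nonzero(b)
p=wplane(w,np.c_[u,v],.05)*1000
print("cart top",b.sum(),u.min(),u.max(),v.min(),v.max(),cv2.minAreaRect(p.astype(np.float32)))
m=np.zeros_like(g,bool); m[80:150,172:230]=im[80:150,172:230].min(2)>150
v,u=np.nonzero(m); p=wplane(w,np.c_[u,v],.034)*1000; print("line",m.sum(),p.mean(0),cv2.minAreaRect(p.astype(np.float32)))
# rectified views
a=rectify(w,(.592,.354),.04,.05,4000*.9); k=rectify(w,(.464,.305),.045,.034,3200)
save("rect1",np.hstack([cv2.resize(a,(380,380)),cv2.resize(k,(380,380))]))
```

```text
cart top 477 253 275 240 269 ((593.658203125, 357.7781677246094), (18.850872039794922, 28.727785110473633), 78.25935363769531)
line 374 [456.21428122 310.03357126] ((457.16387939453125, 303.45489501953125), (33.64543914794922, 63.3150520324707), 64.24808502197266)
```

View pics/rect1.png

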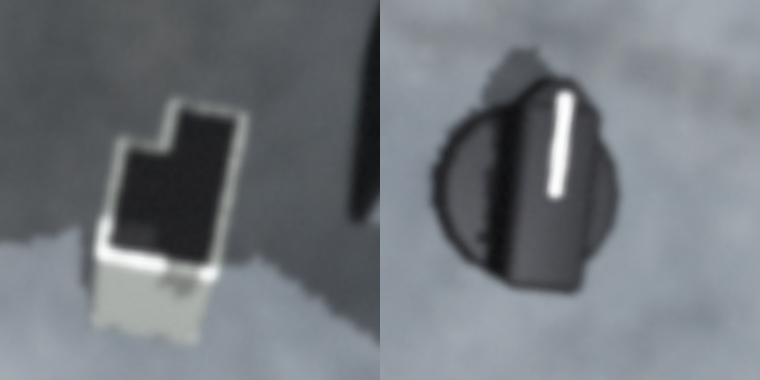

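```bash
python3 -c "
from h import *
go(.5936,.3575,.054,np.pi-.20)"
```

```text
wz 0.098 mm [-52.8  -8.1 143.3] pose [0.5436 0.3758 0.1974] [ 3.1406e+00 -1.3000e-03  3.0396e+00] t 2.0
```

Emit:
arm_command([
  [0,0,0,0,0,0.098,0.2],
  [-18,-3,15,0,0,0,0.2],
  [-18,-3,20,0,0,0,0.2],
  [-17,-2,20,0,0,0,0.2],
  [0,0,15,0,0,0,0.2],
  [0,0,0,0,0,0,0.2],
  [0,0,0,0,0,0,0.2],
])

```text
time: 2.7
eef_pos: [0.5936, 0.3578, 0.1275]
orientation: [3.141, -0.002, 2.943]
wrist_force: [-1.2, -0.3, -0.6]
gripper_width: 0.6
finger_force: 0.0
```

Run:
```python
from h import *
import pickle
w=wcap(); pickle.dump(w,open("w2.pkl","wb")); im=w["color"]
hs=.04
a=rectify(w,(.5936,.3575),hs,.05,5000)
save("rect2",np.hstack([a,cv2.resize(im,(533,400))]))
go(.5936,.3575,.054,np.pi-.20)
```

```text
wz 0.0008 mm [ 0.5 -0.7 74.3] pose [0.5943 0.3579 0.1283] [ 3.1400e+00 -4.0000e-04  2.9424e+00] t 2.75
```

View pics/rect2.png

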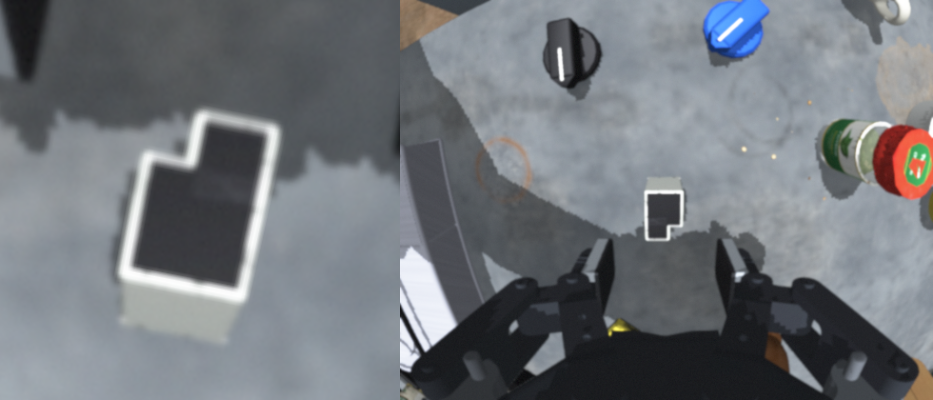

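The rectified crop shows the cartridge rim centred within 1 mm of the target, with its long side about -0.2 rad. I'll descend and grip.

Emit:
arm_command([
  [0,0,20,0,0,0,0.2],
  [0,0,20,0,0,0,0.2],
  [0,0,20,0,0,0,0.2],
  [1,0,13,0,0,0,0.2],
  [0,0,0,0,0,0,0.2],
  [0,0,0,0,0,0,-1],
  [0,0,0,0,0,0,-1],
  [0,0,0,0,0,0,-1],
  [0,0,0,0,0,0,-1],
  [0,0,0,0,0,0,-1],
  [0,0,0,0,0,0,-1],
])

```text
time: 3.85
eef_pos: [0.5958, 0.3568, 0.0562]
orientation: [3.139, 0.002, 2.94]
wrist_force: [-0.9, 0.2, 5.3]
gripper_width: 0.29
finger_force: 61.0
```

Emit:
arm_command([
  [0,0,-20,0,0,0,-1],
  [0,0,-30,0,0,0,-1],
  [0,0,-30,0,0,0,-1],
  [3,-20,-30,0,0,-0.05,-1],
  [3,-27,-20,0,0,-0.047,-1],
  [3,-28,-10,0,0,0,-1],
  [3,-28,-10,0,0,0,-1],
  [3,-28,-10,0,0,0,-1],
  [3,-28,-10,0,0,0,-1],
  [3,-28,-10,0,0,0,-1],
  [3,-28,-10,0,0,0,-1],
  [3,-28,-4,0,0,0,-1],
  [3,-28,0,0,0,0,-1],
  [3,-28,0,0,0,0,-1],
  [3,-28,0,0,0,0,-1],
  [0,0,0,0,0,0,-1],
  [0,0,0,0,0,0,-1],
])

```text
time: 5.55
eef_pos: [0.5214, 0.0347, 0.2485]
orientation: [3.142, 0.0, 3.035]
wrist_force: [0.2, -0.6, -0.7]
gripper_width: 0.282
finger_force: 60.2
```

Run:
```python
from h import *
import pickle
w=wcap(); pickle.dump(w,open("w3.pkl","wb")); im=w["color"]; print(w["T"],r.read_state()["finger_force"])
e=w["T"]
a=rectify(w,(.518,.037),.1,.07,2500)
b=rectify(w,(.518,.037),.1,.098,2500)
o=np.zeros((600,800,3),np.uint8); o[:400,:400]=a[50:450,:400] if 0 else cv2.resize(a,(400,400)); o[:400,400:]=cv2.resize(im,(400,300))[:,:].repeat(1,0)[0:300] if 0 else cv2.copyMakeBorder(cv2.resize(im,(400,300)),0,100,0,0,cv2.BORDER_CONSTANT)
save("rect3",cv2.resize(im,(560,420)))
```

```text
(array([0.52141714, 0.03472141, 0.24847821]), array([[-9.94309064e-01,  1.06533573e-01,  2.89027942e-04],
       [ 1.06533571e-01,  9.94309106e-01, -2.06669212e-05],
       [-2.89584836e-04,  1.02418718e-05, -9.99999958e-01]])) 60.22014498710632
```

View pics/rect3.png

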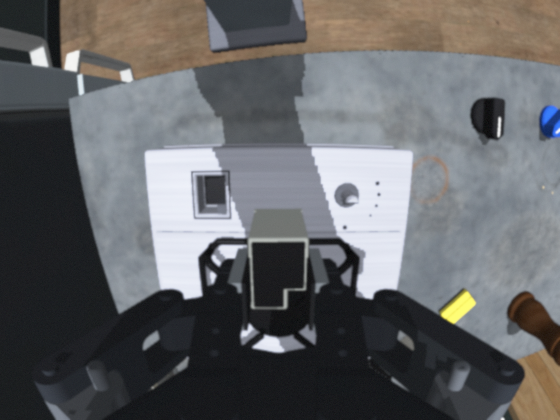

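The wrist view shows the bay at (211,195), the spindle tip at (349,197), and the cartridge held straight at (278,270) with its notch at +x +y. Next I'll measure the bay, the spindle and the cartridge's position in the hand from rectified patches.

Run:
```python
from h import *
import pickle
w=pickle.load(open("w3.pkl","rb")); im=w["color"]
P=w["T"][0]
yaw=-.106
def mm(pt,c,half,s): return (c[0]+half-pt[1]/s, c[1]+half-pt[0]/s)
S=6000; H=.033
cb=np.array([.512,-.03]); cs=np.array([.527,.10]); zc=P[2]-.0055
A=rectify(w,cb,H,.07,S); B=rectify(w,cs,H,.098,S); C=rectify(w,P[:2],H,zc,S)
save("rect3b",np.vstack([np.hstack([A,B]),]))
g=A.max(2); med=np.median(g)
m=(g<0.72*np.percentile(g,80)).astype(np.uint8)
cs_,_=cv2.findContours(m,cv2.RETR_EXTERNAL,cv2.CHAIN_APPROX_NONE)
for k in sorted(cs_,key=cv2.contourArea)[-3:]:
    (u,v),sz,an=cv2.minAreaRect(k); print("bay",mm((u,v),cb,H,S),np.array(sz)/S*1000,an)
# cart: black top
g=C.max(2); m=(g<60).astype(np.uint8)
n,l,st,ce=cv2.connectedComponentsWithStats(m); k=l[198,198]; print("cart lab",k, st[k])
save("cart3",C)
out=np.hstack([cv2.resize(x,(266,266)) for x in(A,B,C)]); save("trip",out)
# hob front edge & outline for yaw
G=rectify(w,(.53,.035),.16,.07,2000); 
m=((G.min(2)>150)).astype(np.uint8); cs_,_=cv2.findContours(m,cv2.RETR_EXTERNAL,cv2.CHAIN_APPROX_NONE)
for k in sorted(cs_,key=cv2.contourArea)[-2:]:
    (u,v),sz,an=cv2.minAreaRect(k); print("hob",mm((u,v),(.53,.035),.16,2000),np.array(sz)/2,an)
```

```text
bay (np.float64(0.493568598429362), np.float64(-0.04405341084798177)) [1.72196484 2.97317664] 41.987213134765625
bay (np.float64(0.500665013631185), np.float64(-0.0452665049235026)) [1.06137307 7.74470584] 5.710593223571777
bay (np.float64(0.5120833333333333), np.float64(-0.020833333333333332)) [65.83333333 47.66666667] 90.0
cart lab 2 [  121   119   146   193 21053]
hob (0.5471268157958985, -0.0497684326171875) [100.16815948 170.42825317] 6.513440132141113
hob (0.5557314453125001, 0.1363182182312012) [181.00079346 102.98786163] 77.39139556884766
```

View pics/trip.png

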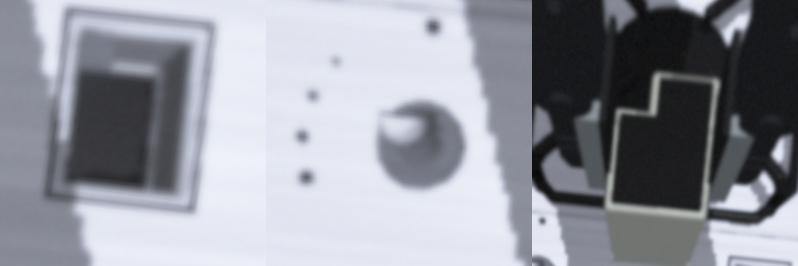

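Read off the triptych patches, the bay frame centre is at about (0.518,-0.0295), the spindle tip at about (0.530,0.099), and the hob yaw is about -0.104. The cartridge sits 1 to 2.5 mm towards -x of the jaw centre. I'll hover just above the bay and compare foot and mouth directly.

```bash
python3 -c "
from h import *
go(.5198,-.0295,.137,np.pi-.104)"
```

```text
wz -0.0008 mm [ -5.  -65.3 111.5] pose [0.5216 0.0359 0.2485] [3.1410e+00 4.0000e-04 3.0368e+00] t 5.6
```

Emit:
arm_command([
  [-2,-22,10,0,0,0,-1],
  [-2,-22,15,0,0,0,-1],
  [-1,-21,20,0,0,0,-1],
  [0,0,25,0,0,0,-1],
  [0,0,25,0,0,0,-1],
  [0,0,16,0,0,0,-1],
  [0,0,0,0,0,0,-1],
  [0,0,0,0,0,0,-1],
  [0,0,0,0,0,0,-1],
])

```text
time: 6.5
eef_pos: [0.5208, -0.029, 0.1384]
orientation: [3.141, 0.002, 3.038]
wrist_force: [0.2, -0.7, -0.3]
gripper_width: 0.287
finger_force: 60.2
```

Run:
```python
from h import *
import pickle
w=wcap(); pickle.dump(w,open("w4.pkl","wb")); im=w["color"]; P=w["T"][0]; print(P,R.from_matrix(w["T"][1]).as_euler("xyz"),r.read_state()["wrist_force"])
A=rectify(w,(.51,-.0295),.035,.07,5700)
B=rectify(w,(.51,-.0295),.035,P[2]-.0555+.004,5700)
save("hover",np.hstack([A,B]))
```

```text
[ 0.5208077  -0.02902989  0.1384168 ] [3.14120931e+00 2.04250488e-03 3.03790956e+00] [-0.21678215  0.10416393 -0.73364127]
```

View pics/hover.png

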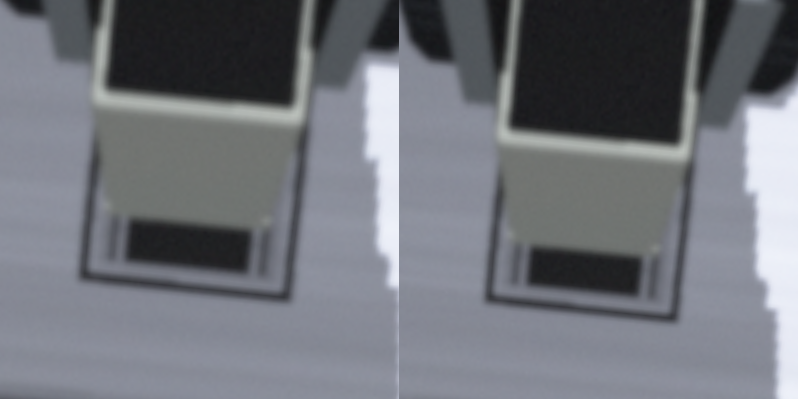

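The hover crop has the bay frame's front edge at (82,277) to (289,297) and the cartridge front face above it. Laterally they line up, but x needs checking. The wrist depth map will give the face position directly.

```bash
cat >> h.py <<'E'
def wcloud(w):
    v,u=np.indices(w["z_map"].shape); n=u.size
    f=focal(w); a=np.c_[u.ravel()-w["cx"],v.ravel()-w["cy"]]; rr=np.linalg.norm(a,axis=1)+1e-9; th=rr/f
    d=np.c_[a/rr[:,None]*np.tan(th)[:,None],np.ones(n)]*w["z_map"].reshape(-1,1)
    p,Rt=w["T"]; M=w["mount"]
    return (p+(d@M[:3,:3].T+M[:3,3])@Rt.T).reshape(*u.shape,3)
E
python3 - <<'E'
from h import *
import pickle
w=pickle.load(open("w4.pkl","rb")); im=w["color"].astype(int); P=wcloud(w); ok=w["z_map"]>0
ya=-.104; hx=np.array([np.cos(ya),np.sin(ya)]); hy=np.array([-np.sin(ya),np.cos(ya)])
c=np.array([.5178,-.0294]); X=((P[...,:2]-c)@hx)*1000; Y=((P[...,:2]-c)@hy)*1000; Z=P[...,2]*1000
m=ok&(abs(Y)<11)&(X>-25)&(X<-8)&(Z>88)&(Z<122)
print("front face",m.sum(),[ (lo,np.median(X[m&(Z>lo)&(Z<lo+7)]).round(2)) for lo in(88,95,102,109,115)])
m=ok&(abs(Y)<9)&(abs(X)<14)&(Z>115)&(Z<150)&(im.max(2)<60); print("top z",np.median(Z[m]),m.sum())
m=ok&(X<-26)&(X>-45)&(abs(Y)<30); print("panel z",np.median(Z[m]))
# sides of cart at top: black blob extents, frame dark line
u=np.nonzero(m)
g=w["color"].max(2); 
for y0 in(-6,0,6):
    A=[];
    for x in np.arange(-32,-12,.25):
        pass
fr=[]
for y in np.arange(-12,12.1,2):
    pts=[np.append(c+hx*x/1000+hy*y/1000,.07) for x in np.arange(-30,-19,.1)]
    p,Rt=w["T"];M=w["mount"];o=p+Rt@M[:3,3]; d=(np.array(pts)-o)@Rt@M[:3,:3]; n=np.hypot(d[:,0],d[:,1]); th=np.arctan2(n,d[:,2]); f=focal(w)
    uu=(w["cx"]+f*th*d[:,0]/n).astype(np.float32);vv=(w["cy"]+f*th*d[:,1]/n).astype(np.float32)
    q=cv2.remap(g,uu[None],vv[None],cv2.INTER_LINEAR)[0]; fr.append(-30+.1*q.argmin())
print("frame line",np.round(fr,1))
E
```

```text
front face 942 [(88, np.float64(-16.44)), (95, np.float64(-16.47)), (102, np.float64(-16.5)), (109, np.float64(-16.45)), (115, np.float64(-16.49))]
top z 132.13848096161672 2149
panel z 69.6358225832106
frame line [-23.2 -19.1 -19.1 -19.1 -19.1 -19.1 -19.1 -19.1 -19.1 -19.1 -19.1 -19.1
 -23.2]
```

Emit:
arm_command([
  [1.7,0,2,0,0,0,-1],
  [0,0,4,0,0,0,-1],
  [0,0,4,0,0,0,-1],
  [0,0,4,0,0,0,-1],
  [0,0,4,0,0,0,-1],
  [0,0,2,0,0,0,-1],
  [0,0,0,0,0,0,-1],
])

```text
time: 7.25
eef_pos: [0.518, -0.0296, 0.1169]
orientation: [3.142, -0.0, 3.037]
wrist_force: [1.2, 0.0, -1.8]
gripper_width: 0.28
finger_force: 60.2
```

Emit:
arm_command([
  [0,0,4,0,0,0,-1],
  [0,0,4,0,0,0,-1],
  [0,0,4,0,0,0,-1],
  [0,0,3,0,0,0,-1],
  [0,0,2,0,0,0,-1],
  [0,0,0,0,0,0,-1],
])

```text
time: 7.85
eef_pos: [0.518, -0.0296, 0.1]
orientation: [3.141, -0.0, 3.037]
wrist_force: [0.8, -0.1, -1.4]
gripper_width: 0.289
finger_force: 60.2
```

Emit:
arm_command([
  [0,0,2,0,0,0,-1],
  [0,0,1,0,0,0,-1],
  [0,0,1,0,0,0,-1],
  [0,0,0,0,0,0,-1],
  [0,0,0,0,0,0,-1],
])

```text
time: 8.35
eef_pos: [0.518, -0.0296, 0.0963]
orientation: [3.142, -0.0, 3.037]
wrist_force: [0.4, -0.2, -1.2]
gripper_width: 0.285
finger_force: 60.3
```

Emit:
arm_command([
  [0,0,1,0,0,0,-1],
  [0,0,1,0,0,0,-1],
  [0,0,0,0,0,0,-1],
  [0,0,0,0,0,0,-1],
])

```text
time: 8.75
eef_pos: [0.5183, -0.0295, 0.096]
orientation: [-3.141, 0.001, 3.037]
wrist_force: [-4.7, -0.6, 16.5]
gripper_width: 0.284
finger_force: 62.3
```

Emit:
arm_command([
  [0,0,-1,0,0,0,-0.1],
  [0,0,0,0,0,0,-0.1],
  [0,0,0,0,0,0,-0.1],
  [0,0,0,0,0,0,-0.1],
  [0,0,-15,0,0,0,-0.1],
  [0,0,-25,0,0,0,-0.1],
  [0,0,-25,0,0,0,-0.1],
  [0,0,-25,0,0,0,-0.1],
  [0,0,0,0,0,0,-0.1],
  [0,0,0,0,0,0,-0.1],
])

```text
time: 9.75
eef_pos: [0.5182, -0.0297, 0.1855]
orientation: [-3.141, 0.001, 3.037]
wrist_force: [-0.6, -0.2, -0.9]
gripper_width: 0.45
finger_force: 0.0
```

Run:
```python
from h import *
import pickle
w=wcap(); pickle.dump(w,open("w5.pkl","wb")); im=w["color"]; P=wcloud(w); print(w["T"][0],r.read_state()["time"])
ya=-.104; hx=np.array([np.cos(ya),np.sin(ya)]); hy=np.array([-np.sin(ya),np.cos(ya)])
c=np.array([.5178,-.0294]); ok=w["z_map"]>0; X=((P[...,:2]-c)@hx)*1000; Y=((P[...,:2]-c)@hy)*1000; Z=P[...,2]*1000
m=ok&(im.max(2)<60)&(abs(Y)<9)&(abs(X)<14)&(Z>50)&(Z<115); m2=ok&(X<-26)&(X>-45)&(abs(Y)<30)
print("top",np.median(Z[m]),"by quadrant",[np.median(Z[m&(a*X>3)&(b*Y>1)]).round(1) for a in(1,-1) for b in(1,-1) if (m&(a*X>3)&(b*Y>1)).any()],"panel",np.median(Z[m2]))
# spindle
s=c+hy*.13
d=np.hypot(*np.moveaxis((P[...,:2]-s)*1000,-1,0)); k=ok&(d<10)&(Z>93)&(Z<103); print("spindle guess",s,"cloud mean",P[k].mean(0) if k.any() else None,k.sum())
```

```text
[ 0.51821496 -0.02969427  0.1854824 ] 9.8
top 89.93784821133741 by quadrant [np.float64(89.9), np.float64(89.9), np.float64(89.9), np.float64(89.9)] panel 69.60239866175496
spindle guess [0.53129564 0.09989759] cloud mean [0.52865126 0.09852709 0.09659559] 125
```

The cartridge top sits 20.3 mm above the panel and is level. A press with shut fingertips will confirm it's home.

Emit:
arm_command([
  [0,0,15,0,0,0,-1],
  [0,0,15,0,0,0,-1],
  [0,0,15,0,0,0,-1],
  [0,0,10,0,0,0,-1],
  [0,0,10,0,0,0,-1],
  [0,0,5,0,0,0,-1],
  [0,0,2,0,0,0,-1],
  [0,0,1.5,0,0,0,-1],
  [0,0,1,0,0,0,-1],
  [0,0,0,0,0,0,-1],
])

```text
time: 10.8
eef_pos: [0.5188, -0.0293, 0.1122]
orientation: [3.142, 0.002, 3.037]
wrist_force: [-2.2, 0.3, 6.9]
gripper_width: 0.002
finger_force: 3.4
```

Emit:
arm_command([
  [0,0,1,0,0,0,-1],
  [0,0,0.5,0,0,0,-1],
  [0,0,0,0,0,0,-1],
])

```text
time: 11.1
eef_pos: [0.5196, -0.0291, 0.1121]
orientation: [3.142, 0.003, 3.037]
wrist_force: [-4.7, 0.4, 17.7]
gripper_width: -0.002
finger_force: 9.1
```

Firm contact at 17.7 N with no travel, so the cartridge is home. Next I'll look at the spindle from above, on the way to the knob.

Emit:
arm_command([
  [0,0,-15,0,0,0,-1],
  [0,0,-20,0,0,0,-1],
  [0,13,-25,0,0,0,-1],
  [0,25,-20,0,0,0,-1],
  [0,25,-10,0,0,0,-1],
  [0,25,0,0,0,0,-1],
  [0,25,0,0,0,0,0],
  [0,17,0,0,0,0,0],
  [0,0,0,0,0,0,0],
  [0,0,0,0,0,0,0],
])

```text
time: 12.1
eef_pos: [0.5317, 0.0994, 0.1996]
orientation: [-3.141, 0.0, 3.037]
wrist_force: [-0.1, -1.0, -0.5]
gripper_width: 0.5
finger_force: 0.0
```

Run:
```python
from h import *
import pickle
w=wcap(); pickle.dump(w,open("w6.pkl","wb")); im=w["color"]; P=wcloud(w); print(w["T"][0],r.read_state()["time"])
ya=-.104; hx=np.array([np.cos(ya),np.sin(ya)]); hy=np.array([-np.sin(ya),np.cos(ya)])
c=np.array([.5313,.0995]); ok=w["z_map"]>0; X=((P[...,:2]-c)@hx)*1000; Y=((P[...,:2]-c)@hy)*1000; Z=P[...,2]*1000
k=ok&(np.hypot(X,Y)<12)&(Z>85)&(Z<105); print("all",k.sum(),Z[k].max().round(1))
k&=Z>np.percentile(Z[k],95)-1.5; print("end face",k.sum(),"X",X[k].min(),X[k].max(),"Y",Y[k].min(),Y[k].max(),Y[k].mean(),Z[k].mean())
k=ok&(np.hypot(X,Y)<14)&(Z>78)&(Z<94); print("shaft",k.sum(),"X",np.percentile(X[k],[2,50,98]).round(1),"Y",np.percentile(Y[k],[2,50,98]).round(1))
np.set_printoptions(linewidth=250)
A=rectify(w,c,.02,.098,8000); save("sp",cv2.resize(A,(400,400)))
A=rectify(w,c,.011,.098,1000).max(2); print(A)
```

```text
[0.53170263 0.09936497 0.19957854] 12.15
all 196 99.2
end face 70 X -4.501741588666463 0.17216055852569465 Y -4.632862309705318 5.397475972332143 0.2853101447341955 97.9102428853913
shaft 78 X [-5.9 -5.  -1.8] Y [-5.2  0.4  5.7]
[[143 143 143 143 143 142 142 143 144 143 143 143 143 142 143 142 142 143 142 143 144 145]
 [144 144 144 144 143 144 144 145 145 145 145 144 144 143 144 143 143 143 143 143 144 143]
 [146 146 146 146 146 146 145 146 145 146 145 146 145 144 145 146 145 146 145 145 145 144]
 [147 146 147 146 146 147 147 146 147 146 147 146 146 146 146 146 147 146 146 147 147 145]
 [145 145 145 146 145 146 146 147 147 147 147 147 146 147 147 148 146 149 148 148 148 147]
 [143 144 144 145 144 144 145 144 145 145 146 145 146 146 146 147 147 149 149 148 148 148]
 [143 142 143 143 144 144 143 143 144 143 143 142 143 145 145 145 146 146 146 147 146 148]
 [144 144 143 143 143 142 140 137 137 133 131 129 134 139 140 144 145 145 145 145 145 145]
 [145 146 146 144 141 132 121 112 108 104 101 102 108 118 127 135 141 145 144 145 144 145]
 [147 146 143 138 125 107  95  89  86  85  81  82  8
[... 431 characters left out ...]
0 132 136 137 135 134 131 125 117 106  90  80  80  94 127 146]
 [ 95  79  77  77  79  93 110 123 130 130 129 126 122 117 110  99  85  79  77  87 117 143]
 [ 85  77  76  78  79  86  97 110 120 122 123 120 114 111 101  89  81  77  77  83 107 136]
 [ 81  77  77  77  79  81  87  93 104 110 110 110 103  98  90  81  78  77  77  79  98 129]
 [ 80  77  77  77  79  80  83  84  90  94  97  95  89  85  83  79  79  78  78  78  90 125]
 [ 81  78  79  77  78  80  82  83  84  86  87  86  82  81  80  79  77  79  76  76  94 129]
 [ 84  78  78  79  79  81  82  84  84  83  83  82  82  80  79  78  77  79  76  79 101 134]
 [ 86  78  78  78  78  80  81  84  84  84  84  84  82  81  79  79  79  78  78  82 107 138]]
```

Emit:
arm_command([
  [9,20,0,0,0,-0.006,0],
  [9,20,0,0,0,0,0],
  [9,20,0,0,0,0,0],
  [9,20,6,0,0,0,0],
  [9,20,9,0,0,0,0],
  [9,20,9,0,0,0,0],
  [9,20,9,0,0,0,0],
  [9,20,9,0,0,0,0],
  [9,20,9,0,0,0,0],
  [9,21,9,0,0,0,0],
  [0,0,0,0,0,0,0],
  [0,0,0,0,0,0,0],
  [0,0,0,0,0,0,0],
])

```text
time: 13.45
eef_pos: [0.4631, 0.3068, 0.1395]
orientation: [-3.141, 0.001, 3.04]
wrist_force: [-0.5, 0.2, 0.1]
gripper_width: 0.499
finger_force: 0.0
```

Run:
```python
from h import *
import pickle
w=wcap(); pickle.dump(w,open("w7.pkl","wb")); im=w["color"]; P=wcloud(w); print(w["T"][0],R.from_matrix(w["T"][1]).as_euler("xyz"),r.read_state()["time"])
c=np.array([.462,.3087]); ok=w["z_map"]>0; D=(P[...,:2]-c)*1000; Z=P[...,2]*1000
near=ok&(np.hypot(D[...,0],D[...,1])<38)
k=near&(abs(Z-34)<2.5)&(im.max(2)<255); q=D[k].astype(np.float32)
print("bar top",k.sum(),cv2.minAreaRect(q),"z",np.median(Z[k]))
mu=q.mean(0); u,s,vt=np.linalg.svd(q-mu); print("pca",mu,np.degrees(np.arctan2(vt[0,1],vt[0,0])),s)
k=near&(abs(Z-10)<2); q=D[k].astype(np.float32)
if len(q): print("skirt",k.sum(),cv2.minEnclosingCircle(q))
# white line on z=.034
m=near&(im.min(2)>170)&(Z>28); v,u=np.nonzero(m); q=(wplane(w,np.c_[u,v],.034)-c)*1000
print("line",len(q),cv2.minAreaRect(q.astype(np.float32)))
A=rectify(w,c,.04,.034,5000); save("kn",np.hstack([A,cv2.resize(im,(400,300)) if 0 else rectify(w,c,.04,.010,5000)]))
```

```text
[0.463111   0.30675908 0.13947014] [-3.14065283e+00  7.23492231e-04  3.04038475e+00] 13.5
bar top 1631 ((3.046537399291992, -0.21201515197753906), (19.203262329101562, 51.79035568237305), 83.7423095703125) z 33.67745571320578
pca [ 0.4005333  -0.21321656] -6.460697 [552.9857  219.96619]
skirt 1073 ((0.2916305363178253, 0.037769608199596405), 23.741802215576172)
line 244 ((119.621826171875, -89.448974609375), (84.35765075683594, 287.123291015625), 36.84485626220703)
```

View pics/kn.png

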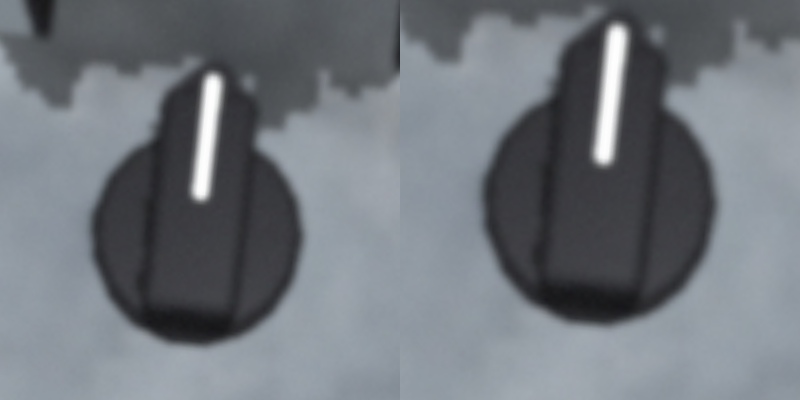

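The crop shows the black knob's skirt centred at (197,237) in the left patch, with the nose up (+x). Its axis is at (0.462,0.3088) and its yaw about -0.11.

```bash
python3 -c "
from h import *
go(.4621,.3088,.035,np.pi-.11)"
```

```text
wz 0.0086 mm [  1.4   1.9 104.6] pose [0.4632 0.3069 0.1396] [-3.1409e+00  9.0000e-04  3.0401e+00] t 13.5
```

Emit:
arm_command([
  [1.3,1.9,15,0,0,0.008,0],
  [0,0,20,0,0,0,0],
  [0,0,25,0,0,0,0],
  [0,0,22,0,0,0,0],
  [0,0,15,0,0,0,0],
  [0,0,7,0,0,0,0],
  [0,0,0,0,0,0,0],
  [0,0,0,0,0,0,0],
  [0,0,0,0,0,0,-1],
  [0,0,0,0,0,0,-1],
  [0,0,0,0,0,0,-1],
  [0,0,0,0,0,0,-1],
  [0,0,0,0,0,0,-1],
])

```text
time: 14.8
eef_pos: [0.4618, 0.3113, 0.0365]
orientation: [3.14, 0.002, 3.035]
wrist_force: [-0.8, -0.2, 6.6]
gripper_width: 0.217
finger_force: 59.7
```

Emit:
arm_command([
  [0,0,-15,0,0,-0.005,-1],
  [0,0,-25,0,0,0,-1],
  [0,0,-30,0,0,0,-1],
  [0,0,-30,0,0,0,-1],
  [-9,-20,-24,0,0,0,-1],
  [-9,-20,-20,0,0,0,-1],
  [-9,-20,-20,0,0,0,-1],
  [-9,-20,0,0,0,0,-1],
  [-9,-20,0,0,0,0,-1],
  [-9,-20,0,0,0,0,-1],
  [-9,-20,0,0,0,0,-1],
  [-9,-20,0,0,0,0,-1],
  [-9,-20,0,0,0,0,-1],
  [-10,-22,0,0,0,0,-1],
  [0,0,0,0,0,0,-1],
  [0,0,0,0,0,0,-1],
  [0,0,0,0,0,0,-1],
])

```text
time: 16.5
eef_pos: [0.5305, 0.1017, 0.1997]
orientation: [3.141, 0.0, 3.041]
wrist_force: [0.3, 0.6, -0.3]
gripper_width: 0.22
finger_force: 58.8
```

```bash
cat > kn.py <<'E'
from h import *
w=wcap(); im=w["color"]; P=wcloud(w); s=r.read_state(); t=w["T"][0]; print(t,R.from_matrix(w["T"][1]).as_euler("xyz"),s["time"],s["wrist_force"])
ok=w["z_map"]>0; L=((P-t)@w["T"][1])*1000  # tool coords mm
near=ok&(np.hypot(L[...,0],L[...,1])<40)&(L[...,2]<60)&(L[...,2]>-10)
h=np.histogram(L[near][:,2],bins=np.arange(-10,60,2)); print(h[0])
k=near&(L[...,2]>18)&(L[...,2]<33)&(im.max(2)<110); q=L[k]; print("skirt z",np.median(q[:,2]),len(q))
zs=np.median(q[:,2]); q=q[abs(q[:,2]-zs)<2]; hull=cv2.convexHull(q[:,:2].astype(np.float32))[:,0]; print("circle",cv2.minEnclosingCircle(q[:,:2].astype(np.float32)))
print("extent x",np.percentile(q[:,0],[.5,99.5]),"y",np.percentile(q[:,1],[.5,99.5]))
b=near&(L[...,2]<7)&(L[...,2]>-5)&(abs(L[...,1])<14)&(im.max(2)<150); q=L[b]; print("bar top z",np.median(q[:,2]),"x",np.percentile(q[:,0],[.5,99.5]),"y",np.percentile(q[:,1],[.5,99.5]),len(q))
E
python3 kn.py
```

```text
[0.53046991 0.10166105 0.19973819] [3.14082654e+00 5.76155130e-05 3.04125173e+00] 16.55 [ 0.27930655  0.27283423 -0.70026026]
[ 120  191  178  176  163  498 3444  627  200  177  168  156  124   98
   57   56   53  113  731  380  100   89   77   32    0    0    0    0
    0    0    0    0    0    0]
skirt z 27.21320401058543 1529
circle ((2.9013326168060303, 0.552635133266449), 23.30459213256836)
extent x [ 1.0393146  22.58829101] y [-22.20971165  23.18519668]
bar top z 2.8899441679269717 x [-28.02992042  22.14957118] y [-13.24042795  13.27047491] 4442
```

```bash
python3 -c "
from h import *
go(.5313,.0997,.139,np.pi-.104)"
```

```text
wz 0.0042 mm [-1.1 -2.1 60.6] pose [0.5304 0.1018 0.1996] [ 3.1409 -0.      3.0418] t 16.55
```

Emit:
arm_command([
  [-1,-2,10,0,0,0.004,-1],
  [0,0,20,0,0,0,-1],
  [0,0,20,0,0,0,-1],
  [0,0,10,0,0,0,-1],
  [0,0,0,0,0,0,-1],
  [0,0,0,0,0,0,-1],
  [0,0,0,0,0,0,-1],
])

```text
time: 17.25
eef_pos: [0.5324, 0.0987, 0.1401]
orientation: [3.141, 0.001, 3.036]
wrist_force: [-0.1, -0.4, -0.0]
gripper_width: 0.22
finger_force: 58.8
```

```bash
python3 kn.py; python3 -c "
from h import *
go(.5313,.0997,.1345,np.pi-.104)
w=wcap(); im=w['color']; save('hov2',im)
P=wcloud(w); ok=w['z_map']>0
m=ok&(P[...,2]>.066)&(P[...,2]<.073)&(P[...,0]<.5)&(abs(P[...,1]-.1)<.05); print('panel',np.median(P[m][:,2]))"
```

```text
[0.53240986 0.09868276 0.14014263] [3.14108917e+00 1.49087980e-03 3.03600078e+00] 17.3 [ 0.28847657 -0.4553941  -0.27555858]
[ 140  169  180  175  165  494 3456  616  206  175  163  153  133   90
   65   56   58  100  750  372   92   93   78   39    1    0    0    0
    0    0    0    0    0    0]
skirt z 27.154407142644985 1524
circle ((2.546778440475464, 0.47760626673698425), 23.278898239135742)
extent x [ 1.30567875 22.79050623] y [-22.56790871  22.98181978]
bar top z 2.8858723095910777 x [-28.13544316  22.21128768] y [-13.17159738  13.25347089] 4433
wz -0.0017 mm [1.3 0.9 5.7] pose [0.5325 0.0987 0.1402] [3.1410e+00 1.7000e-03 3.0359e+00] t 17.3
panel 0.06966375568433625
```

```bash
cat > dots.py <<'E'
from h import *
import pickle
def dots(w):
    t,Rt=w["T"]; c=np.array([.525,.105]); A=rectify(w,c,.05,.07,5000); g=cv2.cvtColor(A,cv2.COLOR_RGB2GRAY)
    bh=cv2.morphologyEx(g,cv2.MORPH_BLACKHAT,np.ones((31,31))); m=(bh>25).astype(np.uint8)
    n,l,s,ce=cv2.connectedComponentsWithStats(m); out=[]
    for i in range(1,n):
        if 30<s[i,4]<600 and max(s[i,2:4])<32: out.append((c[0]+.05-ce[i,1]/5000,c[1]+.05-ce[i,0]/5000,s[i,4]))
    return np.array(out)
if __name__=="__main__":
    a=pickle.load(open("w6.pkl","rb")); b=wcap(); pickle.dump(b,open("w8.pkl","wb"))
    np.set_printoptions(suppress=True,precision=4)
    print(a["T"][0],b["T"][0]); print(dots(a)); print(dots(b))
E
python3 dots.py
```

```text
[0.5317 0.0994 0.1996] [0.5324 0.0986 0.1402]
[[  0.5743   0.1359 185.    ]
 [  0.5638   0.0966 460.    ]
 [  0.5588   0.1322 290.    ]
 [  0.5546   0.123   50.    ]
 [  0.545    0.1296 290.    ]
 [  0.5339   0.1325 368.    ]
 [  0.5227   0.1313 512.    ]]
[[  0.5739   0.1458 170.    ]
 [  0.5745   0.1339  56.    ]
 [  0.5746   0.074   73.    ]
 [  0.5528   0.1407 235.    ]
 [  0.545    0.1297 246.    ]
 [  0.534    0.1325 340.    ]
 [  0.5226   0.1314 461.    ]
 [  0.476    0.0938  75.    ]]
```

The dots match between views within 0.1 mm, so the measured pose is reliable. They also lie on a circle of 32.7 mm centred on (0.5313,0.0999), which confirms the spindle axis. I'll apply the 1.3/0.9 mm correction and descend.

Emit:
arm_command([
  [1.3,0.9,0,0,0,0,-1],
  [0,0,2,0,0,0,-1],
  [0,0,0,0,0,0,-1],
  [0,0,0,0,0,0,-1],
])

```text
time: 17.8
eef_pos: [0.5304, 0.0993, 0.1372]
orientation: [-3.141, -0.0, 3.036]
wrist_force: [0.6, 0.3, -1.9]
gripper_width: 0.217
finger_force: 58.8
```

```bash
python3 -c "
from h import *
go(.5313,.0997,.1345,np.pi-.104)"
```

```text
wz -0.0017 mm [-0.8  0.4  2.7] pose [0.5304 0.0993 0.1372] [-3.1415e+00 -2.0000e-04  3.0358e+00] t 17.8
```

Emit:
arm_command([
  [-0.6,0.3,0,0,0,0,-1],
  [0,0,1,0,0,0,-1],
  [0,0,0,0,0,0,-1],
  [0,0,0,0,0,0,-1],
])

```text
time: 18.2
eef_pos: [0.5311, 0.0996, 0.1362]
orientation: [-3.142, -0.0, 3.036]
wrist_force: [-0.2, 0.6, -0.5]
gripper_width: 0.216
finger_force: 58.8
```

Emit:
arm_command([
  [0,0,1,0,0,0,-1],
  [0,0,1,0,0,0,-1],
  [0,0,1,0,0,0,-1],
  [0,0,1,0,0,0,-1],
  [0,0,0,0,0,0,-1],
])

```text
time: 18.7
eef_pos: [0.531, 0.0996, 0.1321]
orientation: [-3.142, -0.0, 3.036]
wrist_force: [-0.3, 0.8, -0.6]
gripper_width: 0.216
finger_force: 58.8
```

Emit:
arm_command([
  [0,0,1,0,0,0,-1],
  [0,0,1,0,0,0,-1],
  [0,0,1,0,0,0,-1],
  [0,0,1,0,0,0,-1],
  [0,0,0,0,0,0,-1],
])

```text
time: 19.2
eef_pos: [0.531, 0.0996, 0.1281]
orientation: [-3.142, -0.0, 3.036]
wrist_force: [-0.0, -0.6, -1.2]
gripper_width: 0.221
finger_force: 58.8
```

Base is about 6.5 mm down over the spindle with no force, so the D is engaged. I'll slide on down.

Emit:
arm_command([
  [0,0,2,0,0,0,-1],
  [0,0,2,0,0,0,-1],
  [0,0,2,0,0,0,-1],
  [0,0,2,0,0,0,-1],
  [0,0,2,0,0,0,-1],
  [0,0,1,0,0,0,-1],
  [0,0,0,0,0,0,-1],
  [0,0,0,0,0,0,-1],
])

```text
time: 20.0
eef_pos: [0.5311, 0.0997, 0.1173]
orientation: [3.142, -0.0, 3.036]
wrist_force: [0.1, 0.0, -0.3]
gripper_width: 0.225
finger_force: 58.8
```

Emit:
arm_command([
  [0,0,1,0,0,0,-1],
  [0,0,1,0,0,0,-1],
  [0,0,1,0,0,0,-1],
  [0,0,1,0,0,0,-1],
  [0,0,0,0,0,0,-1],
])

```text
time: 20.5
eef_pos: [0.5312, 0.0997, 0.1135]
orientation: [-3.142, 0.0, 3.036]
wrist_force: [-1.1, -1.3, 4.1]
gripper_width: 0.22
finger_force: 59.4
```

Emit:
arm_command([
  [0,0,1,0,0,0,-1],
  [0,0,1,0,0,0,-1],
  [0,0,1,0,0,0,-1],
  [0,0,1,0,0,0,-1],
  [0,0,1,0,0,0,-1],
  [0,0,0,0,0,0,-1],
])

```text
time: 21.1
eef_pos: [0.5312, 0.0997, 0.1088]
orientation: [-3.141, 0.0, 3.036]
wrist_force: [-2.4, -0.7, 8.7]
gripper_width: 0.218
finger_force: 60.0
```

Emit:
arm_command([
  [0,0,1,0,0,0,-1],
  [0,0,0.5,0,0,0,-1],
  [0,0,0,0,0,0,-1],
  [0,0,0,0,0,0,-1],
])

```text
time: 21.5
eef_pos: [0.5314, 0.0997, 0.1081]
orientation: [-3.141, 0.001, 3.036]
wrist_force: [-4.6, -0.9, 16.0]
gripper_width: 0.222
finger_force: 61.0
```

The force jumped to 16 N with travel stopped, so the spindle is at its stop. I'll add a little margin and check the skirt height and pointer.

Emit:
arm_command([
  [0,0,0.5,0,0,0,-1],
  [0,0,0,0,0,0,-1],
  [0,0,0,0,0,0,-1],
])

```text
time: 21.8
eef_pos: [0.5314, 0.0997, 0.108]
orientation: [-3.141, 0.001, 3.036]
wrist_force: [-6.8, -0.5, 18.9]
gripper_width: 0.222
finger_force: 61.5
```

```bash
python3 kn.py | grep -E "skirt|bar|\["
python3 - <<'E'
from h import *
import pickle
w=wcap(); P=wcloud(w); ok=w["z_map"]>0; c=np.array([.5313,.0999]); d=np.hypot(P[...,0]-c[0],P[...,1]-c[1])
m=ok&(d<.023)&(P[...,0]<.525)&(P[...,2]>.07)&(P[...,2]<.095)&(abs(P[...,1]-.1)>.013); print("skirt top z",np.median(P[m][:,2]),m.sum())
m=ok&(d>.028)&(d<.05)&(P[...,0]<.51); print("panel z",np.median(P[m][:,2]))
t=r.capture("top"); o=pickle.load(open("top.pkl","rb")); A,B=cloud(o),cloud(t)
for n,(u,v) in dict(mug=(133,272),jar=(158,208),match=(261,154),blue=(196,254)).items():
    s=np.s_[v-12:v+13,u-12:u+13]; print(n,np.abs(o["color"][s].astype(int)-t["color"][s]).mean().round(2))
print(r.read_state()["wrist_force"],r.read_state()["time"])
E
```

```text
[0.53142813 0.09969844 0.10804917] [-3.14113132e+00  8.87930324e-04  3.03582081e+00] 21.85 [-6.55303236 -2.27521884 18.26092718]
[ 129  180  186  167  170  565 3400  597  201  172  169  149  141   91
skirt z 27.08750925831409 1531
extent x [ 1.14062937 22.85716511] y [-22.12816459  22.94813   ]
bar top z 2.8280021992385795 x [-27.87221425  22.15882616] y [-13.18841789  13.21195144] 4421
skirt top z 0.08091304017979595 700
panel z 0.06960139747674529
mug 54.59
jar 3.76
match 3.97
blue 16.01
[-6.19691956 -1.41243476 18.46103509] 21.95
```

Run:
```python
from h import *
import pickle
t=r.capture("top"); o=pickle.load(open("top.pkl","rb"))
for n,(u,v,h) in dict(mug=(133,272,.02),blue=(196,254,.02),jar=(158,208,.05)).items():
    for c in(o,t):
        P=cloud(c)[v-25:v+26,u-25:u+26].reshape(-1,3); q=P[(P[:,2]>h)&(P[:,2]<.13)]; print(n,np.median(q,0).round(4),len(q))
```

```text
mug [0.428  0.5841 0.0476] 456
mug [0.4282 0.5833 0.0475] 452
blue [0.469  0.4347 0.0341] 176
blue [0.469  0.4349 0.0341] 175
jar [0.5716 0.51   0.1058] 416
jar [0.5714 0.51   0.1057] 414
```

Nothing else has moved. The cartridge is home and the knob is held pressed in, so I'm handing in.

```bash
python3 -c "
from rig import r
print(r.job_done())"
```

```text
the job is handed in; nothing more can be done
None
```

The job is handed in: the battery cartridge is fully home in its bay, and the knob is on the spindle and held pressed in against its stop at about 18 N. The mug, matchbox, spice jar and blue knob stayed where they were.

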